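Vent the vacuum test jar and take off its lid

ROBOT

A 6-joint arm with a two-finger parallel gripper is mounted at the origin on the work surface. World frame = base frame: x ahead of the robot, y to its left, z up, the work surface at z = 0. Lengths are in m, angles in rad, forces in N, time in s.
With the tool pointing down it reaches from about 0.35 to 0.975 m from the base axis. Payload 7.1 kg.
Tool frame: the origin (TCP) lies midway between the tips of the shut fingers; the grasp point (between the pads) lies 19 mm behind it; z points along the fingers, x is the direction in which the jaws open and shut, and the axes are right-handed (so a half turn about z gives the same grasp; the last joint's range is limited). The gripper opens to 88 mm and grips with 3 to 60 N. Pads are 20 mm wide; open, the fingers measure 115 mm over their backs; the gripper's body (75 mm by 178 mm) begins 61 mm behind the grasp point.
Start: joints at [1.237, 0.423, 1.63, -0, 1.089, -0.019], TCP at [0.193, 0.594, 0.223] pointing down, gripper open.
Joint ranges: [-3, 3], [-0.9, 2.11], [0.09, 2.58], [-1.31, 4.45], [0.11, 2.69], [-2.54, 2.54]. Speed limits (rad/s): [2.39, 2.39, 3.01, 3.14, 3.14, 3.14].

INTERFACE

Orientations are given as a unit quaternion [w, x, y, z].
In Python, from station import move_pose, movel, movej, command_gripper, wait, inverse_kinematics, read_camera, camera_info, MotionError, job_done, get_time, get_joint_pos, get_qvel, get_effort, get_tcp_pos, get_ee_rot, get_ft_force, get_ft_torque, get_grip_width gives the robot as it stands. Calls block until the motion is done:
- move_pose(position, orientation): joint-space move of the TCP to a pose.
- movel(position, frame=None, v=0.15, until_force=None): straight line of the TCP; frame=None keeps the orientation; v is the mean speed in m/s. With until_force (N) it stops when the force on the tool has changed by that much, and returns True; else False.
- movej(angles): joint-space move.
- command_gripper(opening): opening from 0.0 (shut) to 1.0 (fully open); the grip force is fixed at half the most; returns when the fingers have stopped.
- wait(seconds).
- inverse_kinematics(position, orientation): joint angles nearest the present ones, or None.
- read_camera(name): name is "side" or "top" or "wrist"; returns the picture (480x640x3 uint8, red, green, blue); there is no depth.
- camera_info(name): a dict with "intrinsics" (3x3 intrinsics, pixels), "T" (4x4, takes a point from camera to world coordinates); the wrist camera has in their place "tool_from_camera" (4x4, takes a point from camera to tool coordinates, whose origin is the TCP and whose axes are the tool frame's). Camera axes: x right, y up, looking along -z (the intrinsics and any distortion apply to the point x, -y, -z); pixel columns grow to the right and rows downward; lengths in m; the calibration is good to about 2 mm. A picture is of the moment at which its call begins: read the wrist's pose just before it. camera_info takes no time and is no camera call.
A pose or a line that the arm cannot do raises MotionError and nothing moves.
- job_done(): hands the job in, once; it reports no verdict.
Readings, each from a call of its own:
- get_time(): time.
- get_joint_pos(): joint angles.
- get_qvel(): joint speeds.
- get_effort(): joint torques, N m.
- get_tcp_pos(): TCP position.
- get_ee_rot(): TCP orientation.
- get_ft_force(): force on the tool from outside, world axes, zero at the start.
- get_ft_torque(): the same for the moment, N m.
- get_grip_width(): opening from 0.0 (shut) to 1.0 (fully open).
Only numpy, scipy, OpenCV 4.12 (cv2) and the standard library are available. Lean on these libraries where they do the work, as an engineer would, in place of code of your own. Each camera call takes 0.05 s, during which the arm holds its last target. There are 200 camera calls.

TASK

The leak test in the clear vacuum jar is over. Turn the red vent lever on the lid fully open, until it lies in line over the brass spout, so that the vacuum is released; then lift the lid off by its black knob and set it down gently, right way up, on the middle of the round blue pad. Leave the vent open, let go of the lid, and do not disturb the other things on the bench.

Things in the scene. Friction and masses are not known exactly. Their poses are not given: they have to be found in the camera images.
- lid_knob (a point): Centre of the black grip knob (upright cylinder 34 mm across, 47 mm tall) in the middle of the loose aluminium lid (disc 180 mm across, 10 mm thick, about 0.6 kg). 27 mm above the disc's top, 37 mm above its underside. Axes of the lid: z up, x from the knob towards the vent tap. Grip it with the fingers at its +y and -y sides, clear of the tap.
- lid_foot (a point): Centre of the underside of the lid's grey boss (110 mm across), which reaches 16 mm below the disc into the jar; 53 mm below lid_knob. On the pad the lid stands on it. While the tap is shut, vacuum holds the lid (it gives about 2 mm, no more); from about 1.3 rad of tap opening it is free and lifts straight up.
- tap_axis (a point): Where the upright axis of the vent lever meets the lever, half-way up it: 50 mm along the lid's +x from lid_knob, 3 mm higher; fixed to the lid, axes of the lid. Below it is the tap's brass body (24 mm across, 20 mm tall) with a short brass spout that points outwards along the lid's +x.
- tap_lever (a point): Point on the red vent lever, 60 mm from tap_axis, half-way up. The lever is a bar 12 mm thick, 20 mm tall, reaching 75 mm from its axis, its underside 20 mm above the disc. Its y axis points along the lever to the tip; opening moves it towards this frame's +x. It takes about 2 N of push near the tip and stays where it is left.
- tap (a joint): Angle of the vent lever in rad. 0: shut, lever square across the spout, pointing along the lid's +y. It grows as the lever turns clockwise seen from above, to 1.57 at its stop: fully open, lever pointing outwards along the lid's +x, over the spout. It starts between 0 and 0.35.
- jar_mouth (a point): Vacuum jar, fixed to the bench: a clear cylinder, 172 mm across, on a round aluminium foot 196 mm across; a test piece stands inside. This point is the centre of its rim, 122 mm above the bench; z up. The lid must be raised more than 16 mm before it can move sideways.
- pad_top (a point): Round blue rest pad, 200 mm across, 6 mm thick, fixed to the bench. This point is the centre of its top; z up.
- tape: Bystander: yellow tape roll lying flat, 72 mm across, 24 mm tall; origin at the centre of its underside.
- driver: Bystander: screwdriver lying on the bench, 190 mm long; origin under its middle.
- tin: Bystander: green and steel tin, 66 mm across, 85 mm tall; origin at the centre of its underside.
- cup: Bystander: white cup, 72 mm across, 85 mm tall; origin at the centre of its underside.
- case: Bystander: grey case with an orange top, 134 x 94 x 57 mm; origin at the centre of its underside.
- handpump: Bystander: black hand pump with an orange handle, lying, 48 mm across, 200 mm long; origin under its middle.

How it is judged:
By the outcome, as a careful person would: the job done as asked, in the order asked, and still so for the second after the job is handed in, with the robot touching nothing.
It also fails if it takes over 58 s, if anything falls off the work surface, if the arm or the gripper's body presses on something with over 40 N, if the wrist force passes 120 N, or if a joint passes its speed limit or range.

## Working session

There is one attempt and no reset: what is moved stays moved. The work goes in short steps, each a Python script; the robot and the scene stay as the last script left them, time stands still between calls to the robot, and variables do not carry over. Pictures are saved under pics/ and viewed, about 8 in all and at most 12, crops included, and the job is handed in when it is done.

```bash
mkdir -p pics; ls
python3 - <<'E'
from station import *
import cv2, numpy as np
for n in ("top","side"):
    cv2.imwrite(f"pics/{n}0.png", read_camera(n)[:,:,::-1])
    print(n,{k:np.round(v,4).tolist() if not isinstance(v,str) else v for k,v in camera_info(n).items()})
print({k:np.round(v,4).tolist() for k,v in camera_info("wrist").items()}, get_time(), get_ee_rot())
E
```

```text
pics
top {'intrinsics': [[591.4706, 0.0, 321.9686], [0.0, 591.4706, 249.1846], [0.0, 0.0, 1.0]], 'T': [[0.0176, 0.9827, -0.1843, 0.2778], [-0.9997, 0.0204, 0.0136, 0.0022], [0.0171, 0.184, 0.9828, 1.6151], [0.0, 0.0, 0.0, 1.0]]}
side {'intrinsics': [[446.2277, 0.0, 328.5125], [0.0, 446.2277, 236.9492], [0.0, 0.0, 1.0]], 'T': [[0.8822, 0.3377, -0.3281, 0.2468], [-0.4707, 0.6483, -0.5984, -0.6407], [0.0106, 0.6824, 0.7309, 0.8968], [0.0, 0.0, 0.0, 1.0]]}
{'intrinsics': [[382.8931, 0.0, 326.4023], [0.0, 382.8931, 239.2351], [0.0, 0.0, 1.0]], 'tool_from_camera': [[1.0, -0.0004, 0.0003, -0.0001], [-0.0003, -0.9633, -0.2683, -0.0736], [0.0004, 0.2683, -0.9633, -0.1617], [0.0, 0.0, 0.0, 1.0]]} 0.1 [ 3.66678115e-04  8.09217720e-01  5.87508509e-01 -5.46250934e-04]
```

View pics/top0.png

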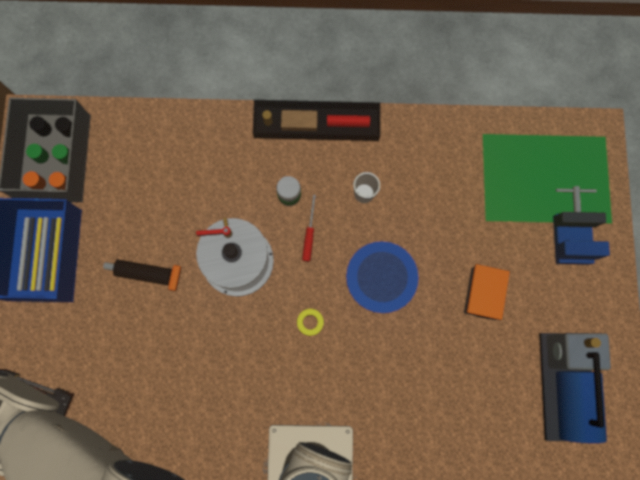

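View pics/side0.png

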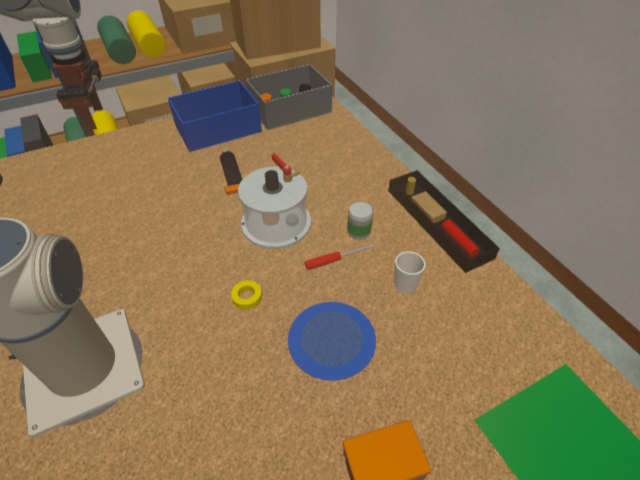

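The top view shows the lid knob near (231,252), the tap axis near (227,232), the lever tip near (197,232) and the pad near (382,277). The spout points roughly along world +x and the lever along +y. I'll enlarge both views.

Run:
```python
import cv2, numpy as np
a=cv2.imread("pics/top0.png")[205:305,180:290]; b=cv2.imread("pics/side0.png")[145:255,225:325]
a=cv2.resize(a,(440,400),interpolation=cv2.INTER_CUBIC); b=cv2.resize(b,(360,396),interpolation=cv2.INTER_CUBIC)
o=np.zeros((400,800,3),np.uint8); o[:,:440]=a; o[:396,440:]=b
cv2.imwrite("pics/crop0.png",o)
for n in("top","side"):
    im=cv2.imread(f"pics/{n}0.png"); h=cv2.cvtColor(im,cv2.COLOR_BGR2HSV)
    m=cv2.inRange(h,(105,120,60),(125,255,255)); k,l,s,c=cv2.connectedComponentsWithStats(m)
    for i in range(1,k):
        if s[i,4]>1500: 
            p=np.argwhere(l==i)[:,::-1].astype(np.float32); print(n,s[i],cv2.fitEllipse(cv2.convexHull(p)))
```

```text
top [   0  198   67  102 2320] ((28.615951538085938, 247.02317810058594), (88.3519515991211, 124.14666748046875), 7.777073383331299)
top [ 347  242   71   70 2110] ((381.9349365234375, 276.7605895996094), (68.96759796142578, 70.47603607177734), 128.1489715576172)
top [ 562  372   43   70 2283] ((582.2315673828125, 408.4295349121094), (47.28211975097656, 89.23196411132812), 171.40951538085938)
side [ 169   81   92   66 3987] ((215.63023376464844, 111.90054321289062), (68.36795043945312, 92.70693969726562), 95.9062728881836)
side [ 288  303   88   77 2682] ((331.5259094238281, 340.64898681640625), (76.96372985839844, 86.9487533569336), 91.92668914794922)
```

View pics/crop0.png

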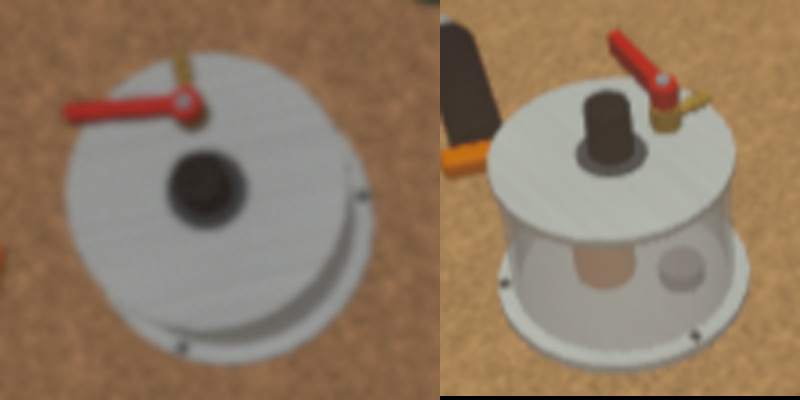

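```bash
cat > h.py <<'E'
from station import *
import numpy as np, cv2
from scipy.spatial.transform import Rotation as R
def proj(n,p,K=None,T=None):
    c=camera_info(n); q=np.linalg.inv(c["T"])@np.r_[p,1]; u=c["intrinsics"]@(q[:3]*[1,-1,-1]); return u[:2]/u[2]
def ray(n,uv,z):
    c=camera_info(n); d=np.linalg.inv(c["intrinsics"])@np.r_[uv,1]; T=np.array(c["T"]); d=T[:3,:3]@(d*[1,-1,-1]); o=T[:3,3]
    return o+d*(z-o[2])/d[2]
def quat(yaw): # tool down, tool x at angle yaw in world
    q=R.from_matrix(np.array([[np.cos(yaw),np.sin(yaw),0],[np.sin(yaw),-np.cos(yaw),0],[0,0,-1]])).as_quat(); return np.r_[q[3],q[:3]]
E
python3 - <<'E'
from h import *
np.set_printoptions(precision=4,suppress=True)
for l,n,uv,z in [("disc","top",(232,253.75),.132),("knobtop","top",(231,251.5),.1825),("axis","top",(226,230.5),.172),("tip","top",(196.8,233),.172),("spout","top",(225.5,219.5),.145),("pad","top",(382,276.8),.006),
 ("disc","side",((612-440)/3.6+225,145+159/3.6),.132),("knobtop","side",(271.7,172.8),.1825),("axis","side",(286.9,167.2),.172),("tip","side",(273.3,156.1),.172),("pad","side",(331.5,340.6),.006)]:
    print(l,n,ray(n,uv,z))
E
```

```text
disc top [0.5394 0.2101 0.132 ]
knobtop top [0.536  0.2057 0.1825]
axis top [0.5908 0.222  0.172 ]
tip top [0.5829 0.2941 0.172 ]
spout top [0.6252 0.2288 0.145 ]
pad top [ 0.5058 -0.1865  0.006 ]
disc side [0.5416 0.2023 0.132 ]
knobtop side [0.5445 0.2057 0.1825]
axis side [0.593  0.2213 0.172 ]
tip side [0.5804 0.2811 0.172 ]
pad side [ 0.5028 -0.1954  0.006 ]
```

Top and side views agree to within 10 mm: knob near (0.541, 0.206), pad near (0.504, -0.190), lid x axis about 0.3 rad. I'll refine with the wrist camera above both.

Run:
```python
from h import *
np.set_printoptions(precision=4,suppress=True)
ims=[];ps=[]
for nm,p,yaw in [("pad",[0.505,-0.19,0.28],1.2),("lid",[0.56,0.215,0.36],1.8)]:
    move_pose(p,quat(yaw)); wait(.3)
    t,q=get_tcp_pos(),get_ee_rot(); im=read_camera("wrist")[:,:,::-1]
    np.savez(f"{nm}.npz",t=t,q=q); cv2.imwrite(f"pics/w_{nm}.png",im); print(nm,t,q,get_joint_pos(),get_time())
    if nm=="pad":
        m=cv2.inRange(cv2.cvtColor(im,cv2.COLOR_BGR2HSV),(105,100,40),(125,255,255)); k,l,s,c=cv2.connectedComponentsWithStats(m)
        i=1+s[1:,4].argmax(); print(s[i],cv2.fitEllipse(cv2.convexHull(np.argwhere(l==i)[:,::-1].astype(np.float32))))
for yaw in (0.25,1.0,1.8): 
    print(inverse_kinematics([0.6,0.25,.15],quat(yaw)))
```

```text
pad [ 0.5051 -0.1898  0.28  ] [-0.      0.8252  0.5648 -0.    ] [-0.3816  0.2325  1.7637 -0.      1.1454 -1.5819] 3.4167
[  242   109   172   170 22870] ((327.7998046875, 193.56866455078125), (170.13861083984375, 171.29428100585938), 85.118408203125)
lid [0.5602 0.2143 0.3599] [-0.      0.622   0.783  -0.0001] [ 0.3458  0.2615  1.541  -0.      1.3393 -1.4533] 5.3083
[ 0.3765  0.5427  1.6203 -0.      0.9786  0.1265]
[ 0.3765  0.5427  1.6203 -0.      0.9786 -0.6235]
[ 0.3765  0.5427  1.6203 -0.      0.9786 -1.4235]
```

View pics/w_lid.png

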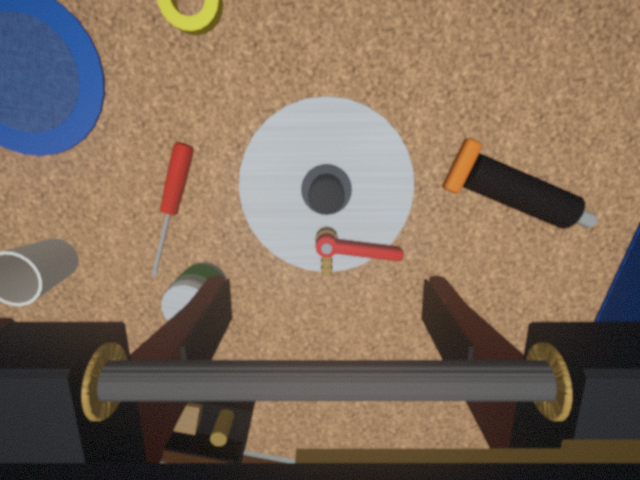

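View pics/w_pad.png

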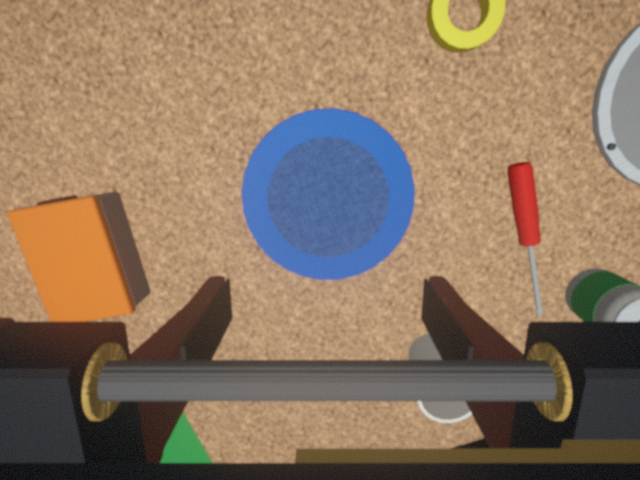

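Wrist view: disc centre (326.5,184), knob top (326,194), tap axis (326,247), lever tip (403,255), spout end (327,273), pad centre (328,193.6).

```bash
cat >> h.py <<'E'
def wray(nm,uv,z):
    d=np.load(nm+".npz"); c=camera_info("wrist"); q=d["q"]; M=R.from_quat(np.r_[q[1:],q[0]]).as_matrix(); C=np.array(c["tool_from_camera"])
    v=np.linalg.inv(c["intrinsics"])@np.r_[uv,1]; v=M@C[:3,:3]@(v*[1,-1,-1]); o=d["t"]+M@C[:3,3]; return o+v*(z-o[2])/v[2]
E
python3 - <<'E'
from h import *
np.set_printoptions(precision=4,suppress=True)
for l,uv,z in [("disc",(326.5,184),.132),("discL",(239,184),.132),("discR",(414,184),.132),("knob",(326,194),.1825),("axis",(326,247),.172),("tip",(403,255),.172),("spout",(327,273),.142)]: print(l,wray("lid",uv,z))
print("pad",wray("pad",(327.8,193.6),.006))
E
```

```text
disc [0.5374 0.2091 0.132 ]
discL [0.5575 0.1225 0.132 ]
discR [0.5172 0.2956 0.132 ]
knob [0.5398 0.2092 0.1825]
axis [0.5908 0.221  0.172 ]
tip [0.5819 0.2948 0.172 ]
spout [0.6273 0.2305 0.142 ]
pad [ 0.4996 -0.1859  0.006 ]
```

Sizes check out: disc about 178 mm, knob to tap about 54 mm. I'm using lid centre (0.539, 0.2085), lid yaw 0.24, tap about 0.12 and pad (0.5015, -0.187). Now I'll sweep the lever with closed fingers.

Run:
```python
from h import *
np.set_printoptions(precision=3,suppress=True)
ax=np.array([.589,.221]); r=.058; Z=.152; LY=.24
def P(a,off,z=Z): return np.r_[ax+r*np.array([np.cos(a),np.sin(a)])+off*np.array([-np.sin(a),np.cos(a)]),z]
a=LY+np.pi/2-.12
command_gripper(0.0)
move_pose(P(a,.032,.25),quat(a)); print(movel(P(a,.032),v=.1,until_force=8),get_tcp_pos())
print(movel(P(a,.018),v=.05,until_force=8),get_ft_force())
while True:
    a=max(a-.2,LY-.12); 
    h=movel(P(a,.016),quat(a),v=.05,until_force=7); e=get_ee_rot()
    print(round(a,2),h,get_tcp_pos(),2*np.arctan2(e[2],e[1]),get_ft_force(),get_time())
    if h or a<=LY-.119: break
c=get_tcp_pos(); n=P(a,.05)-P(a,.016); n[2]=0
movel(c+n,v=.08); movel(c+n+[0,0,.12],v=.15)
move_pose([.56,.215,.36],quat(1.8)); wait(.2)
np.savez("lid2.npz",t=get_tcp_pos(),q=get_ee_rot()); cv2.imwrite("pics/w_lid2.png",read_camera("wrist")[:,:,::-1]); print(get_time())
```

```text
False [0.551 0.275 0.153]
False [0.236 0.356 0.22 ]
1.49 False [0.577 0.28  0.152] 1.4930244847767769 [ 1.003 -0.045  0.035] 9.2167
1.29 False [0.59  0.281 0.152] 1.2944413978354614 [ 0.345  0.101 -0.202] 9.6083
1.09 False [0.601 0.28  0.152] 1.0949635140583995 [-0.629  0.331  0.634] 10.0
0.89 False [0.613 0.276 0.152] 0.8951596553259032 [ 0.811 -0.113 -0.624] 10.3917
0.69 False [0.623 0.27  0.152] 0.6952750808038013 [-0.382  0.297  0.132] 10.7833
0.49 False [0.632 0.262 0.152] 0.4953173276922422 [-0.849  0.42   0.23 ] 11.175
0.29 False [0.64  0.253 0.152] 0.2953694503805421 [ 1.071 -0.196 -0.006] 11.5667
0.12 True [0.643 0.248 0.152] 0.1500116900771784 [-1.729  4.203  3.312] 11.8083
15.1
```

View pics/w_lid2.png

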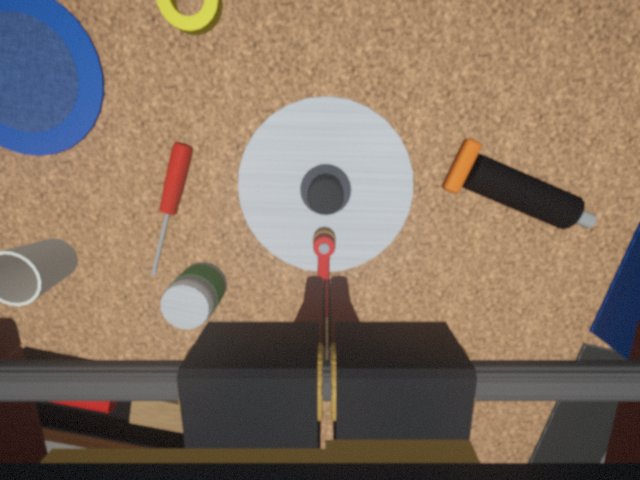

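The lever now appears to lie over the spout (axis at (324,247)), but its tip is hidden by the fingers. I'll measure its direction from a shifted view with the gripper open, then grasp if it's in line.

Run:
```python
from h import *
np.set_printoptions(precision=4,suppress=True)
move_pose([.625,.23,.36],quat(1.81)); command_gripper(1.0); wait(.2)
np.savez("lid3.npz",t=get_tcp_pos(),q=get_ee_rot()); im=read_camera("wrist")[:,:,::-1]; cv2.imwrite("pics/w_lid3.png",im)
m=cv2.inRange(cv2.cvtColor(im,cv2.COLOR_BGR2HSV),(0,150,90),(8,255,255))|cv2.inRange(cv2.cvtColor(im,cv2.COLOR_BGR2HSV),(172,150,90),(180,255,255))
m[:, :250]=0; m[:,400:]=0
k,l,s,c=cv2.connectedComponentsWithStats(m); i=1+s[1:,4].argmax(); print(s[i])
p=np.array([wray("lid3",uv,.172)[:2] for uv in np.argwhere(l==i)[:,::-1]])
vx,vy,x,y=cv2.fitLine(p.astype(np.float32),cv2.DIST_L2,0,.001,.001).ravel(); t=(p-[x,y])@[vx,vy]
print("lever angle",np.arctan2(vy,vx),"line pt",x,y,"ends",[x+vx*t.min(),y+vy*t.min()],[x+vx*t.max(),y+vy*t.max()])
# disc/knob: dark knob-top
g=im.max(2); mk=((g<60)&(np.arange(640)[None]>270)&(np.arange(640)[None]<380)&(np.arange(480)[:,None]<200)).astype(np.uint8)
k,l,s,c=cv2.connectedComponentsWithStats(mk); i=1+s[1:,4].argmax(); print("dark",s[i],c[i],get_time())
cv2.imwrite("pics/w_lid3c.png",cv2.resize(im[40:300,200:450],None,fx=2,fy=2))
```

```text
[314 165  21  89 874]
lever angle 0.19966438 line pt 0.62223953 0.2259322 ends [np.float64(0.5810717707581057), np.float64(0.21760146126269136)] [np.float64(0.6627049943873321), np.float64(0.23412081342464133)]
dark [ 308   99   38   40 1123] [326.5744 118.366 ] 17.1
```

View pics/w_lid3c.png

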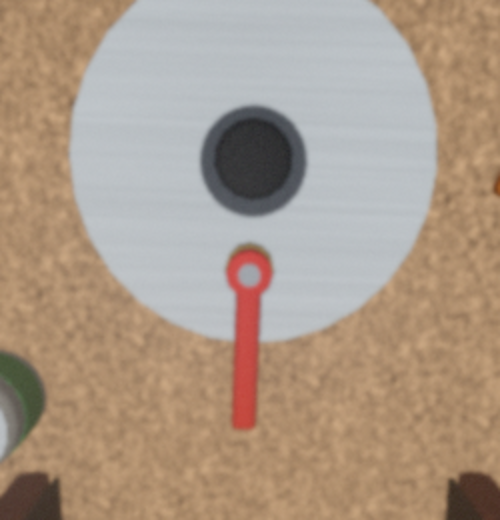

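The lever measures 0.20 rad in world yaw and lies in line with the knob–tap direction, over the spout: fully open. Next I'll grasp the knob and lift with a force guard.

Run:
```python
from h import *
np.set_printoptions(precision=4,suppress=True)
k=wray("lid3",(326.5,119.5),.1825); d=wray("lid3",(200+253.5/2,40+157/2),.132); a=wray("lid3",(324.5,177.5),.172)
print(k,a,np.arctan2(*(a-k)[1::-1]),np.linalg.norm((a-k)[:2]))
c=k[:2] ; yaw=.2+np.pi/2
move_pose(np.r_[c,.25],quat(yaw)); print(movel(np.r_[c,.140],v=.12,until_force=8),get_tcp_pos())
command_gripper(0.0); wait(.2); print("width mm",88*get_grip_width(),get_tcp_pos(),get_ft_force())
print("lift1",movel(np.r_[c,.150],v=.03,until_force=30),get_ft_force())
if get_ft_force()[2]>-15:
    print("lift",movel(np.r_[c,.24],v=.08),get_ft_force())
    wait(.2); print(get_ft_force(),get_ft_torque(),88*get_grip_width(),get_tcp_pos(),get_time())
    cv2.imwrite("pics/s1.png",read_camera("side")[60:360,150:450,::-1])
```

```text
[0.5431 0.2101 0.1825] [0.592  0.2202 0.172 ] 0.20324401524974303 0.049960369580320664
False [0.5437 0.2103 0.1407]
width mm 33.55394347356009 [0.543 0.21  0.14 ] [ 1.0823 -1.2085  0.3083]
lift1 False [ 0.2048 -0.092  -6.3838]
lift False [-1.2797 -0.0848 -5.73  ]
[-0.0197 -0.7394 -6.1635] [0.0519 0.0424 0.0048] 33.94361617356939 [0.5429 0.21   0.2395] 21.8083
```

View pics/s1.png

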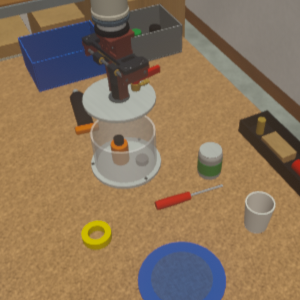

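The lid is lifted cleanly: 6.2 N of weight, 34 mm grip width, jar empty of the lid. Next I'll carry it and lower it on a guarded move.

Run:
```python
from h import *
np.set_printoptions(precision=4,suppress=True)
t=np.array([.501,-.1865])
movel(np.r_[t,.24],v=.12); movel(np.r_[t,.060],v=.1)
wait(.2); print(get_tcp_pos(),get_ft_force())
print(movel(np.r_[t,.036],v=.015,until_force=3.5),get_tcp_pos(),get_ft_force(),get_ft_torque(),get_time())
```

```text
[ 0.5012 -0.1866  0.0603] [-0.0494  0.8851 -5.4566]
True [ 0.5009 -0.1865  0.04  ] [-0.3944 -0.5425  4.3074] [ 0.0377  0.1253 -0.0799] 28.6917
```

Contact came at TCP z = 0.040, exactly as expected. Release and retreat.

Run:
```python
from h import *
np.set_printoptions(precision=4,suppress=True)
command_gripper(1.0); wait(.2); p=get_tcp_pos()
movel(p+[0,0,.16],v=.1); move_pose([.45,-.19,.33],quat(1.77)); wait(.3)
np.savez("fin.npz",t=get_tcp_pos(),q=get_ee_rot()); cv2.imwrite("pics/wf.png",read_camera("wrist")[:,:,::-1])
move_pose([.45,.15,.4],quat(1.77)); wait(.3)
a=read_camera("top")[160:360,160:460,::-1]; b=read_camera("side")[140:440,200:500,::-1]
o=np.zeros((400,800,3),np.uint8); o[:267,:400]=cv2.resize(a,(400,267)); o[:,400:]=cv2.resize(b,(400,400)); cv2.imwrite("pics/tsf.png",o); print(get_time())
```

```text
34.275
```

View pics/wf.png

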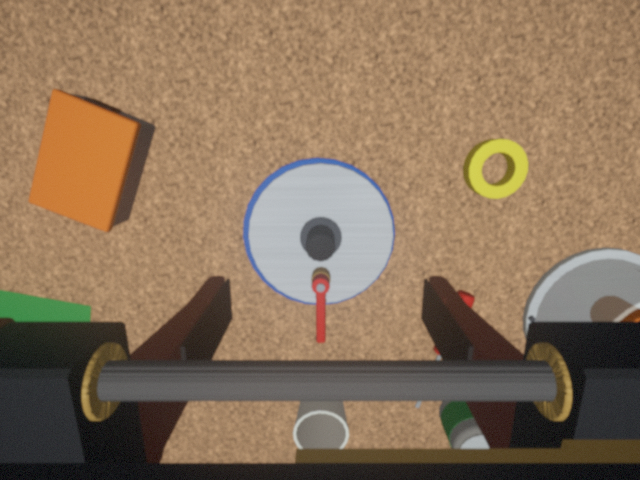

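View pics/tsf.png

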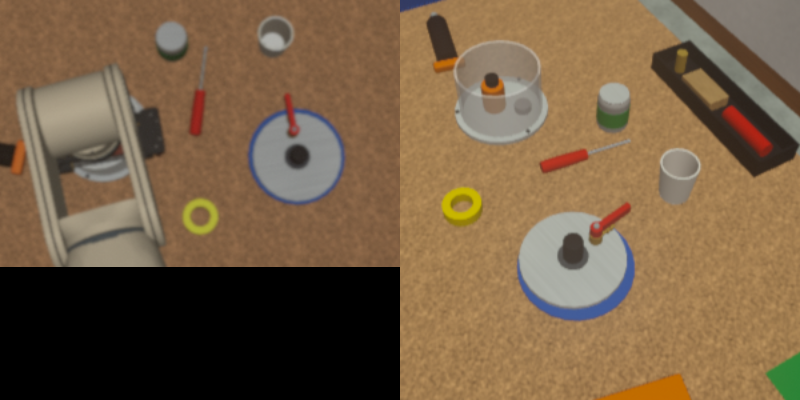

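The lid sits flat and centred on the pad, with the lever over the spout and the other objects where they were. Handing in.

```bash
python3 -c "
from station import *
job_done(); print(get_time())"
```

```text
the job is handed in; nothing more can be done
the job is handed in; nothing more can be done
```

I opened the vent fully, lifted the lid by its knob and set it upright on the blue pad, and handed the job in at about 34 s of the 58 s allowed.

- **Vent:** I swept the lever with closed fingers until it met its stop. Afterwards it measured 0.20 rad against 0.203 rad for the lid's x axis, so it is in line over the spout.
- **Lift:** The lid came free with only its weight on the wrist, about 6.2 N. The grip width was 34 mm, as expected for the knob.
- **Placing:** Contact came at tool height 0.040 m, as calculated. After release, the last pictures show the lid flat and centred on the pad to within a few millimetres, and the vent still in line.
- **Bystanders:** By eye, nothing else looks moved. The hand pump is only partly in view in the last pictures.
- **Disagreements:** The side camera put the pad centre up to about 10 mm from the wrist view, so I relied mainly on the wrist camera. The lid's yaw read 0.24 rad before the lever was turned and 0.20 rad after; that is either measuring error or the loose lid turning slightly.

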